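# Unclip the spice trough and set it to the grinding plate

## Robot

A 6-joint arm with a two-finger parallel gripper is mounted at the origin on the work surface. World frame = base frame: x ahead of the robot, y to its left, z up, the work surface at z = 0. Lengths are in m, angles in degrees, forces in N, time in s.
With the tool pointing down it reaches from about 0.35 to 0.925 m from the base axis. Payload 6.4 kg.
Tool frame: the origin (TCP) lies at the very end of the fingers, on their centre line; the grasp point (between the pads) lies 19 mm behind it; z points along the fingers, y is the line along which they close (so a half turn about z gives the same grasp; the last joint's range is limited). The gripper opens to 85 mm and grips with 20 to 120 N. Pads are 22 mm wide; open, the fingers measure 114 mm over their backs; the gripper's body (76 mm by 85 mm) begins 54 mm behind the grasp point. The pads swing forward as they close: fully open they stand 13 mm farther back than shut.
Start: joints at [-73.058, 14.043, 89.255, -0, 76.702, -9.975], TCP at [0.294, -0.58, 0.231] pointing down, gripper open.
Joint ranges: [-179.41, 179.41], [-58.25, 129.5], [7.25, 145.43], [-54.29, 234.29], [11.92, 165.04], [-157.13, 157.13]. Speed limits (degrees/s): [147.25, 147.25, 180, 180, 180, 180].

## Interface

Orientations are given as [roll, pitch, yaw] about the fixed x, y, z axes, in that order (R = Rz(yaw) Ry(pitch) Rx(roll)).
In Python, from bench import manip gives the robot as it stands.
- The arm moves only by the tool play_rows, never from a script. Its argument "increments" is a list that holds one entry, the list of rows, each a list of 7 numbers: the gripper command: -1 is fully open, 1 is shut, values between are in proportion, then the shift along the world's x, y, z as a fraction of full scale, then the turn, a rotation vector about the world's x, y, z as a fraction of full scale. In form: [[[grip, x, y, z, wx, wy, wz], ...]]. A call has 1 to 10 rows; each row is the pose to reach, as a shift and turn from the pose commanded when the call began; what a row does not reach only later rows make up. Full scale, the value 1, is 200 mm for a shift and 90 degrees for a turn. A row lasts 1/10 s, in which the tool goes at most 50 mm and 8.59 degrees, less where a joint would pass 70% of its speed; a pose out of reach is approached as far as the arm can. A call with a number of a shift or a turn outside -1 to 1 is refused whole. A call with a gripper value outside its range is refused whole. The fingers move at their own pace and stop on an object; "squeeze" is the grip in N (left out, the last holds). Time passes only in rows, so rows that repeat a pose let the fingers close. It gives the time, the measured TCP pose, the force and the opening at its end, in the units of the state.
- manip.observe(): the state, without advancing time (a new reading comes with each control period).
- manip.read_camera(name): name is "side" or "top" or "wrist"; returns (picture, depth): 400x640x3 uint8, blue, green, red; 400x640 float32, m along the optical axis (not along the pixel's ray), 0 where there is no reading.
- manip.camera_info(name): a dict with "vfov" (degrees; the focal length in pixels is half the picture's height over the tangent of half this angle, whatever the lens; pixels are square), "cx", "cy" (the principal point, pixels), "extrinsics" (4x4, takes a point from camera to world coordinates); the wrist camera has in their place "tool_from_camera" (4x4, takes a point from camera to tool coordinates, whose origin is the TCP and whose axes are the flange's). Camera axes: x right, y down, z forward; pixel columns grow to the right and rows downward; lengths in m; the calibration is good to about 2 mm. The wrist camera is an equidistant fisheye: a pixel r from the principal point sees the ray r / f radians off the axis. A picture is of the moment at which its call begins: read the wrist's pose just before it. camera_info takes no time and is no camera call.
- manip.job_done(): hands the job in, once; it reports no verdict.
The state is a dict: "time": time; "joints": joint angles; "dq": joint speeds; "joint_efforts": joint torques, N m; "eef_pos": TCP position; "ee_rot": TCP orientation; "wrist_force": force on the tool from outside, world axes, zero at the start; "moment": the same for the moment, N m; "finger_gap": opening from 0.0 (shut) to 1.0 (fully open).
Only numpy, scipy, OpenCV 4.12 (cv2) and the standard library are available. Lean on these libraries where they do the work, as an engineer would, in place of code of your own. Each camera call takes 0.05 s, during which the arm holds its last target. There are 200 camera calls.

## Task

Unclip the aluminium spice trough from its bench rail: one of the two look-alike end stops is sprung, so find out by feel which one gives, push the trough into it, tip the freed end up over the other stop and draw the trough out. Then set it down upright on the bench, without dropping it, with its pouring spout pointing at the middle of the round stone grinding plate and the spout's tip no more than 5 cm from the plate's rim, and let go. Leave the plate, pestle, lid and colander where they are.

Things in the scene. Friction and masses are not known exactly. Their poses are not given: they have to be found in the camera images.
- trough_mid (a point): Middle of the loose aluminium spice trough (0.3 to 0.5 kg), 50 mm above its underside. x = along it towards its spout, y = across, z = up. Flat foot 160 (x) x 40 (y) x 10 mm; on it, centred, an open trough 110 x 64 mm, rim 52 mm above the underside. The foot sticks out 25 mm beyond the trough at both ends.
- trough_grip (a point): Point on the trough's grip, 80 mm above its underside, on its middle line. The grip is a solid upright of dark wood, 45 (x) x 20 (y) mm, from the trough's floor to 100 mm above the underside, so its top 48 mm stand free above the rim; either pair of its faces can be held. Same axes as the trough.
- trough_spout (a point): Tip of the trough's pouring spout, a 34 mm wide channel at its +x end: 97 mm from the trough's middle, 36 mm above the underside, 17 mm beyond the foot's end. The other end has no spout.
- rail: Fixed bench rail: wooden board 300 (x) x 90 (y) mm, 12 mm thick, origin at the middle of its underside, x along the rail. The trough's foot stands on its top between two fences 44 mm apart and 8 mm high, spout towards the rail's +x, with 1.5 mm of play lengthwise to the stop at each end.
- stop_far (a point): Resting place, on the board's top, of the T-shaped steel stop at the rail's +x end, 91.5 mm from the rail's middle: a 20 mm thick stem and a head 39 mm long, 56 mm wide, from 12.5 to 22.5 mm above the board, whose lip covers the last 8 mm of the foot (2.5 mm of play above the foot). One of the two stops, at random, is fast; it never moves.
- stop_near (a point): The same for the look-alike stop at the rail's -x end. The stop that is not fast is sprung: it slides outward along the rail (0.9 N per mm, 14 mm at most, then hard) and springs back. With the trough pushed 10 to 13 mm into it, the foot's other end is clear of its lip and can be tipped up 0.2 rad about the sprung end, over the fast head, and drawn out along its tipped length.
- plate_mid (a point): Middle of the round stone grinding plate, 200 mm in diameter, 24 mm high, 1.6 kg, lying loose on the bench; the point is 12 mm above the bench. On the other side of the bench from the rail; there is free bench between them.
- pestle_mid (a point): Hardwood pestle standing upright, 58 mm wide at most, 167 mm tall; the point is half-way up. Leave alone.
- lid_mid (a point): Aluminium saucepan lid lying knob up, 172 mm in diameter, 41 mm high; the point is 20 mm above the bench. Leave alone.
- colander_mid (a point): Red plastic colander, 180 mm in diameter (230 mm over its two handles), 87 mm high; the point is half-way up. Leave alone.
Things that resemble listed ones, but are neither listed nor needed, are in the scene too. Of the things that look like the part that bears plate_mid, take the one that is farthest to the robot's left at the start.

How it is judged:
By the outcome, as a careful person would: the job done as asked, in the order asked, and still so for the second after the job is handed in, with the robot touching nothing.
It also fails if it takes over 51 s, if anything falls off the work surface, if the arm or the gripper's body presses on something with over 40 N, if the wrist force passes 120 N, or if a joint passes its speed limit or range.

## Working session

There is one attempt and no reset: what is moved stays moved. The work goes in short steps, Python scripts to look and compute and a tool call to move; the robot and the scene stay as the last step left them, time stands still between calls to the robot, and variables do not carry over. Pictures are saved under pics/ and viewed, on a budget of 10 in all, crops included, one or two more only if the job needs it, and the job is handed in when it is done.

Besides the shell and the picture viewer there is one more tool, called after "Call:" as name(argument=value, ...), one argument or row to a line, values as JSON. play_rows: Moves the arm, as the interface text tells. Its arguments: {"type":"object","properties":{"increments":{"type":"array"},"squeeze":{"type":"number"}},"required":["increments"]}

```bash
mkdir -p pics; ls; cat > h.py <<'E'
import numpy as np,cv2
from bench import manip
from scipy.spatial.transform import Rotation as R
def snap(n):
    s=manip.observe(); p,d=manip.read_camera(n); i=manip.camera_info(n)
    np.savez(f'{n}.npz',p=p,d=d); return s,p,d,i
def T(s,i):
    if 'extrinsics' in i: return np.array(i['extrinsics'])
    t=np.eye(4); t[:3,:3]=R.from_euler('xyz',s['ee_rot'],degrees=True).as_matrix(); t[:3,3]=s['eef_pos']
    return t@np.array(i['tool_from_camera'])
def ray(u,v,i,s=None):
    f=200/np.tan(np.radians(i['vfov']/2)); a,b=u-i['cx'],v-i['cy']
    if 'extrinsics' in i: d=np.array([a/f,b/f,1])
    else:
        r=np.hypot(a,b)+1e-9; th=r/f; d=np.array([a/r*np.sin(th),b/r*np.sin(th),np.cos(th)])
    t=T(s,i); return t[:3,3],t[:3,:3]@d
def onz(u,v,z,i,s=None):
    o,d=ray(u,v,i,s); return o+d*(z-o[2])/d[2]
def dep(u,v,D,i,s=None):  # depth along axis
    f=200/np.tan(np.radians(i['vfov']/2)); a,b=u-i['cx'],v-i['cy']
    t=T(s,i)
    o,d=ray(u,v,i,s); c=t[:3,:3].T@d; return o+d*D[int(v),int(u)]/c[2]
def cloud(D,i,s=None):
    f=200/np.tan(np.radians(i['vfov']/2)); v,u=np.mgrid[0:400,0:640]; a,b=u-i['cx'],v-i['cy']
    if 'extrinsics' in i: d=np.stack([a/f,b/f,np.ones_like(a,float)],-1)
    else:
        r=np.hypot(a,b)+1e-9; th=r/f; k=np.tan(th)/r; d=np.stack([a*k,b*k,np.ones_like(a,float)],-1)
    t=T(s,i); return (d*D[...,None])@t[:3,:3].T+t[:3,3]
E
python3 - <<'E'
from h import *
ims=[]
for n in ('top','side'):
    s,p,d,i=snap(n); ims.append(p); print(n,i)
print(s)
cv2.imwrite('pics/a.png',cv2.resize(np.vstack([ims[0]]),(800,500)));cv2.imwrite('pics/b.png',cv2.resize(ims[1],(800,500)))
E
```

```text
pics
top {'vfov': 44.66148405448387, 'cx': 323.3757722817555, 'cy': 200.78732361362532, 'extrinsics': array([[-0.01155158, -0.98857632,  0.15027778,  0.29272842],
       [-0.99983843,  0.0093494 , -0.01535238, -0.02795757],
       [ 0.013772  , -0.15043085, -0.9885246 ,  1.57849669],
       [ 0.        ,  0.        ,  0.        ,  1.        ]])}
side {'vfov': 47.755597965269445, 'cx': 321.3074326085041, 'cy': 194.97070365732142, 'extrinsics': array([[ 0.99956911, -0.00349688,  0.02914397,  0.45811043],
       [-0.02482721, -0.63039787,  0.77587507, -1.16151072],
       [ 0.01565916, -0.77626432, -0.63021306,  1.016983  ],
       [ 0.        ,  0.        ,  0.        ,  1.        ]])}
{'time': 0.05, 'joints': array([-7.30578529e+01,  1.40811619e+01,  8.93260016e+01, -7.79632096e-04,
        7.67035789e+01, -9.97417663e+00]), 'dq': array([-0.06211476, -0.0845627 , -0.11417625,  0.05724635, -0.03287994,
        0.03263806]), 'joint_efforts': array([ 8.44801980e-04, -4.31003380e+01, -3.27423978e+01, -6.91861237e-05,
        2.85149879e-03,  7.92753980e-06]), 'eef_pos': array([ 0.29409111, -0.57902306,  0.23020312]), 'ee_rot': array([-1.79890800e+02, -1.84341254e-02,  2.69164862e+01]), 'wrist_force': array([-0.71813812,  0.19321827, -0.30597644]), 'moment': array([-0.02751032, -0.00409707, -0.03521861]), 'finger_gap': 1.0060186987116637}
```

View pics/a.png

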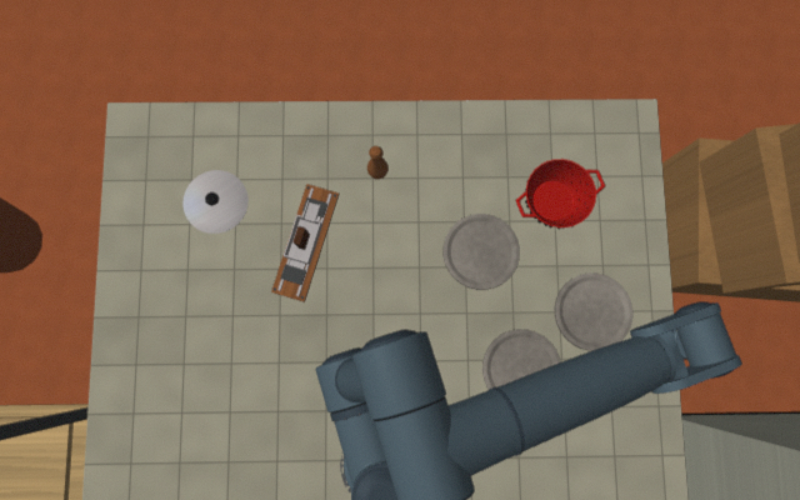

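View pics/b.png

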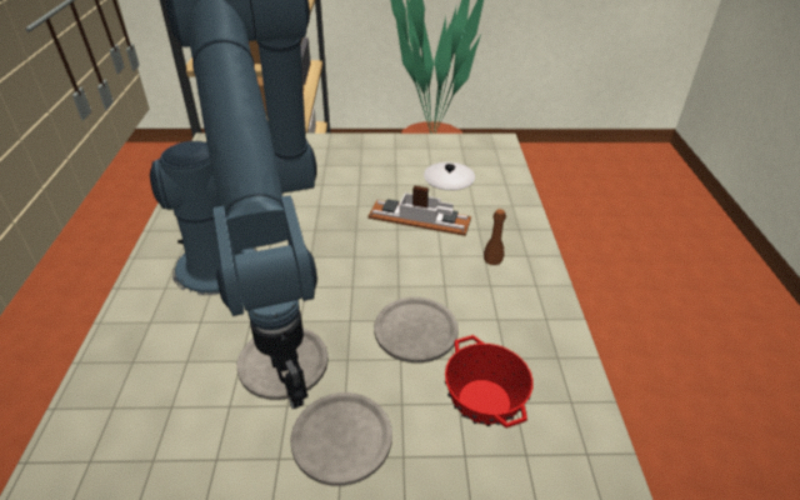

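The top view shows the rail and trough at about (306,243), the lid at (215,202) and the pestle at (377,162), with the colander at (561,193). The spout end is probably the upper one. Three things could be taken for the plate: (481,251), (593,311) and (521,365). Robot-left is picture-left, so the plate I want is the one at (481,251).

```bash
python3 - <<'E'
from h import *
i=manip.camera_info('top'); z=np.load('top.npz'); p,d=z['p'],z['d']
P=cloud(d,i)
print('bench z',np.median(P[250:300,150:200,2]))
# plates: height 15..35mm grey
for n,(u,v) in dict(A=(385,201),B=(474,249),C=(417,292)).items():
    m=(np.abs(P[...,2]-.022)<.010); yy,xx=np.mgrid[0:400,0:640]; m&=np.hypot(xx-u,yy-v)<45
    l,lab=cv2.connectedComponents(m.astype(np.uint8)); 
    k=np.bincount(lab[lab>0]).argmax(); q=P[lab==k]
    c,r=cv2.minEnclosingCircle(q[:,:2].astype(np.float32)); print(n,c,r,q[:,2].max())
# rail
hsv=cv2.cvtColor(p,cv2.COLOR_BGR2HSV)
roi=np.zeros((400,640),bool); roi[135:250,205:285]=1
m=roi&(P[...,2]>.007)
l,lab=cv2.connectedComponents(m.astype(np.uint8));k=np.bincount(lab[lab>0]).argmax()
q=P[lab==k]; (c,w,a)=cv2.minAreaRect(q[:,:2].astype(np.float32)); print('rail',c,w,a,q[:,2].max())
g=roi&(P[...,2]>.09); q=P[g]; print('grip',q[:,:2].mean(0),cv2.minAreaRect(q[:,:2].astype(np.float32)),len(q))
for n,c in dict(lid=(172,162),pestle=(302,130),col=(449,154)).items(): print(n,onz(*c,.02,i))
s=np.load('side.npz')['p']
a=cv2.resize(p[140:250,200:290],None,fx=5,fy=5,interpolation=cv2.INTER_CUBIC)
b=cv2.resize(s[140:195,285:385],None,fx=3.5,fy=5.5*550/302.5/1.82*1.0,interpolation=cv2.INTER_CUBIC)
b=cv2.resize(s[140:195,285:385],(350,192),interpolation=cv2.INTER_CUBIC); b=cv2.copyMakeBorder(b,0,550-192,0,0,cv2.BORDER_CONSTANT)
cv2.imwrite('pics/c.png',np.hstack([a,b]))
E
```

```text
bench z -0.00015309643245287052
A (0.5287089943885803, -0.2513568699359894) 0.10064376145601273 0.03191564714316408
B (0.36911341547966003, -0.5349972248077393) 0.10093987733125687 0.03197003303380419
C (0.23053789138793945, -0.34397879242897034) 0.10009966045618057 0.03189395787364235
rail (0.5082186460494995, 0.08606208860874176) (0.37949687242507935, 0.3061506450176239) 66.77818298339844 1.5784966929513977
grip [0.50885685 0.1624852 ] ((0.4260227382183075, 0.10331852734088898), (0.37151777744293213, 0.04447111487388611), 37.73704147338867) 142
lid [0.66235409 0.44038423 0.02      ]
pestle [0.76725125 0.01584026 0.02      ]
col [ 0.68180932 -0.46830239  0.02      ]
```

View pics/c.png

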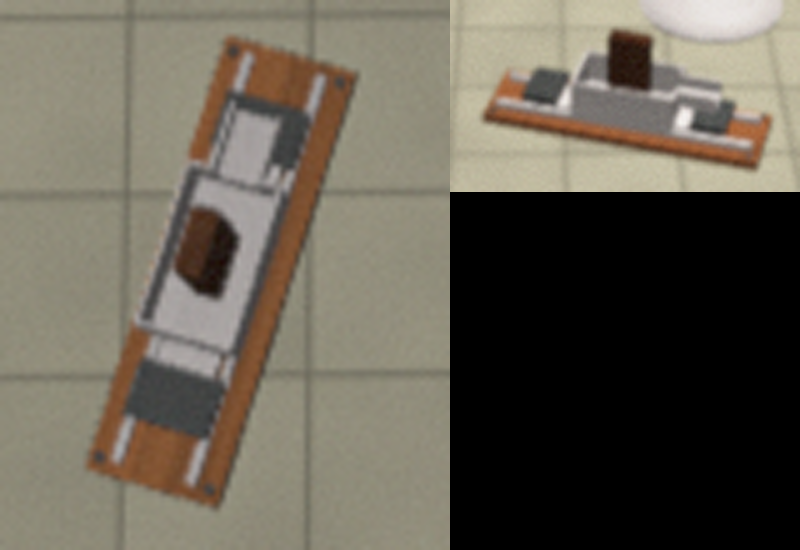

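The crop shows the dark wooden grip at about (207,252). The spout channel runs over the upper dark stop at (265,125), so the spout points away from the robot. The lower stop is the dark block at (175,398), and the board corners are (228,37), (357,73), (217,508) and (87,468). Next I compute the poses and a path.

```bash
python3 - <<'E'
from h import *
i=manip.camera_info('top'); z=np.load('top.npz'); p,d=z['p'],z['d'];P=cloud(d,i)
c=[onz(200+u/5-.4,140+v/5-.4,.012,i) for u,v in [(228,37),(357,73),(217,508),(87,468)]]
c=np.array(c);print(c); m=c.mean(0); ax=(c[0]+c[1]-c[2]-c[3])/2; print('rail',m,np.degrees(np.arctan2(ax[1],ax[0])),np.linalg.norm(ax))
roi=np.zeros((400,640),bool); roi[175:205,228:255]=1
q=P[roi&(P[...,2]>.085)&(P[...,2]<.12)]; print(len(q),q.mean(0),cv2.minAreaRect(q[:,:2].astype(np.float32)))
q=P[roi&(P[...,2]>.096)&(P[...,2]<.12)]; print(len(q),q.mean(0),cv2.minAreaRect(q[:,:2].astype(np.float32)))
E
```

```text
[[0.71299084 0.20384464 0.012     ]
 [0.68789219 0.11864542 0.012     ]
 [0.40223336 0.20698396 0.012     ]
 [0.4287926  0.29065665 0.012     ]]
rail [0.55797725 0.20503267 0.012     ] -17.08526739927124 0.2980833797336281
119 [0.55710278 0.20500312 0.10857495] ((0.5587925314903259, 0.2056783139705658), (0.02066243812441826, 0.04555773362517357), 72.21768951416016)
107 [0.55768897 0.20553484 0.11054679] ((0.5589112639427185, 0.20564024150371552), (0.02066243812441826, 0.04530840367078781), 72.21768951416016)
```

Call:
play_rows(
  increments=[
    [[-1,0.33,0.98,0,0,0,0.127],[-1,0.33,0.98,0,0,0,0.127],[-1,0.33,0.98,0,0,0,0.127],[-1,0.33,0.98,0,0,0,0.127],[-1,0.33,0.98,0,0,0,0.127]],
  ],
)

```text
time: 0.6
eef_pos: [0.3612, -0.3791, 0.2304]
ee_rot: [-179.9, -0.1, 38.6]
wrist_force: [-0.4, -0.5, 0.0]
finger_gap: 0.997
```

Call:
play_rows(
  increments=[
    [[-1,0.33,0.98,0,0,0,0.127],[-1,0.33,0.98,0,0,0,0.127],[-1,0.33,0.98,0,0,0,0.127],[-1,0.33,0.98,0,0,0,0.127],[-1,0.33,0.98,0,0,0,0.127]],
  ],
)

```text
time: 1.1
eef_pos: [0.427, -0.184, 0.231]
ee_rot: [-180.0, -0.0, 50.1]
wrist_force: [-0.6, 0.1, 0.0]
finger_gap: 1.0
```

Call:
play_rows(
  increments=[
    [[-1,0.33,0.98,0,0,0,0.127],[-1,0.33,0.98,0,0,0,0.127],[-1,0.33,0.98,0,0,0,0.127],[-1,0.33,0.98,0,0,0,0.127],[-1,0.33,0.98,0,0,0,0.127]],
  ],
)

```text
time: 1.6
eef_pos: [0.4931, 0.0116, 0.2312]
ee_rot: [-180.0, -0.0, 61.5]
wrist_force: [-0.2, -0.3, -0.9]
finger_gap: 1.003
```

Call:
play_rows(
  increments=[
    [[-1,0.33,0.98,0,0,0,0.127],[-1,0.33,0.98,0,0,0,0.127],[-1,0.33,0.98,0,0,0,0.127],[-1,0.33,0.98,0,0,0,0.127],[-1,0.33,0.98,0,0,0,0.127],[-1,0.33,0.98,0,0,0,0.127],[-1,0.33,0.98,0,0,0,0.127]],
  ],
)

```text
time: 2.3
eef_pos: [0.5584, 0.2027, 0.2308]
ee_rot: [-180.0, 0.1, 72.5]
wrist_force: [0.1, -0.2, -0.6]
finger_gap: 0.996
```

```bash
python3 - <<'E'
from h import *
s,p,d,i=snap('wrist'); print(s['time'],s['eef_pos'],s['ee_rot'],s['joints'],s['wrist_force'])
P=cloud(d,i,s); 
f=200/np.tan(np.radians(i['vfov']/2)); print(f,i['cx'],i['cy'],np.array(i['tool_from_camera']).round(3).tolist())
m=(np.hypot(P[...,0]-.558,P[...,1]-.205)<.06)&(P[...,2]>.095)&(P[...,2]<.125)&(p.max(2)<110)
q=P[m];print(len(q)); print(q[:,2].mean(),cv2.minAreaRect(q[:,:2].astype(np.float32)))
cv2.imwrite('pics/d.png',p)
E
```

```text
2.3 [0.55837387 0.20273    0.23083246] [-1.79968532e+02  6.13839665e-02  7.25498351e+01] [ 9.04583449e+00  6.70495500e+00  9.76759124e+01 -4.22099000e-02
  7.56746848e+01  2.65064799e+01] [ 0.09037639 -0.15355365 -0.58437572]
309.70691628693146 319.84810736955615 204.65936880580756 [[-0.001, -0.957, -0.289, 0.073], [1.0, -0.001, -0.0, 0.001], [-0.0, -0.289, 0.957, -0.143], [0.0, 0.0, 0.0, 1.0]]
1270
0.11087084896663846 ((0.5596725940704346, 0.20709222555160522), (0.02116849645972252, 0.04440945014357567), 72.72154998779297)
```

View pics/d.png

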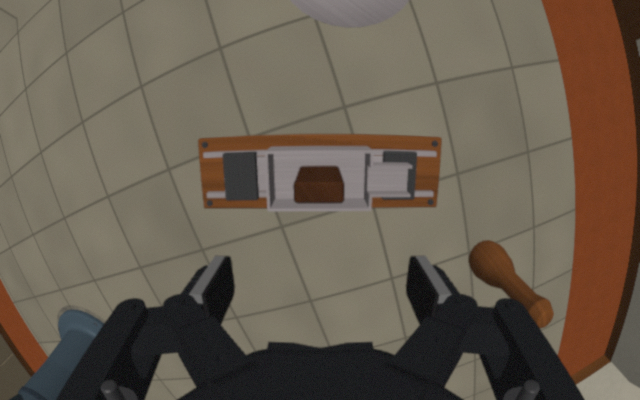

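The wrist view shows the grip at (319,185) between the pads' line, the spout on the right and the stops at (240,176) and (405,172). It agrees with the top view to within 2 mm, so I descend and close.

Call:
play_rows(
  increments=[
    [[-1,0.004,0.018,-0.2,0,0,0],[-1,0.004,0.018,-0.4,0,0,0],[-1,0.004,0.018,-0.55,0,0,0],[-1,0.004,0.018,-0.65,0,0,0],[-1,0.004,0.018,-0.74,0,0,0],[-1,0.004,0.018,-0.79,0,0,0],[-1,0.004,0.018,-0.79,0,0,0]],
  ],
)

```text
time: 3.05
eef_pos: [0.5581, 0.2066, 0.072]
ee_rot: [-179.9, 0.1, 72.5]
wrist_force: [0.2, 0.4, 0.0]
finger_gap: 1.004
```

Call:
play_rows(
  increments=[
    [[1,0,0,0,0,0,0],[1,0,0,0,0,0,0],[1,0,0,0,0,0,0],[1,0,0,0,0,0,0],[1,0,0,0,0,0,0],[1,0,0,0,0,0,0],[1,0,0,0,0,0,0],[1,0,0,0,0,0,0]],
  ],
  squeeze=60,
)

```text
time: 3.85
eef_pos: [0.5601, 0.2082, 0.0747]
ee_rot: [179.9, -0.1, 72.6]
wrist_force: [-0.9, -0.9, 6.1]
finger_gap: 0.523
```

Call:
play_rows(
  increments=[
    [[1,0,0,0.012,0,0,0],[1,0,0,0.012,0,0,0],[1,0,0,0.012,0,0,0]],
  ],
)

```text
time: 4.15
eef_pos: [0.5582, 0.208, 0.075]
ee_rot: [-179.9, 0.0, 72.6]
wrist_force: [-1.1, 0.5, -1.6]
finger_gap: 0.521
```

Call:
play_rows(
  increments=[
    [[1,0.01,-0.003,0,0,0,0],[1,0.02,-0.006,0,0,0,0],[1,0.03,-0.009,0,0,0,0],[1,0.038,-0.012,0,0,0,0],[1,0.038,-0.012,0,0,0,0],[1,0.038,-0.012,0,0,0,0]],
  ],
)

```text
time: 4.75
eef_pos: [0.5618, 0.2072, 0.0759]
ee_rot: [-179.2, 0.2, 72.7]
wrist_force: [-22.0, 4.5, 16.6]
finger_gap: 0.519
```

The +x push met 22 N after moving less than 4 mm, so the far stop feels fast. I back off and check the near one.

Call:
play_rows(
  increments=[
    [[1,-0.02,0.006,0,0,0,0],[1,-0.038,0.012,0,0,0,0],[1,-0.048,0.015,0,0,0,0],[1,-0.058,0.018,0,0,0,0],[1,-0.068,0.021,0,0,0,0],[1,-0.076,0.024,0,0,0,0],[1,-0.076,0.024,0,0,0,0],[1,-0.076,0.024,0,0,0,0]],
  ],
)

```text
time: 5.55
eef_pos: [0.5525, 0.2101, 0.076]
ee_rot: [179.9, -0.0, 72.7]
wrist_force: [5.6, -3.7, -5.7]
finger_gap: 0.518
```

The near stop yields about 6 mm at about 6 N, so it is the sprung one. I push further into it.

Call:
play_rows(
  increments=[
    [[1,-0.01,0.003,0,0,0,0],[1,-0.02,0.006,0,0,0,0],[1,-0.03,0.009,0,0,0,0],[1,-0.04,0.012,0,0,0,0],[1,-0.04,0.012,0,0,0,0],[1,-0.04,0.012,0,0,0,0]],
  ],
)

```text
time: 6.15
eef_pos: [0.5466, 0.2119, 0.0767]
ee_rot: [179.5, -0.1, 72.7]
wrist_force: [9.3, -3.5, -8.9]
finger_gap: 0.519
```

```bash
python3 - <<'E'
from h import *
for k in range(4):
    s,p,d,i=snap('wrist'); print(s['time'],s['eef_pos'],s['ee_rot'],s['wrist_force'],s['moment'])
cv2.imwrite('pics/e.png',cv2.resize(p[160:400,160:480],(800,600),interpolation=cv2.INTER_CUBIC))
E
```

```text
6.15 [0.54655178 0.21193529 0.07667292] [ 1.79535388e+02 -6.44017801e-02  7.26696414e+01] [ 9.33607484 -3.48747996 -8.91165396] [-1.08801206 -2.52356923  0.14770458]
6.2 [0.5465716  0.2119191  0.07667727] [ 1.79534768e+02 -6.50842920e-02  7.26685911e+01] [ 9.5288445  -4.8137917  -8.23141774] [-1.04386295 -2.48556279  0.16656066]
6.25 [0.54658368 0.21192278 0.07667625] [ 1.79535989e+02 -6.61087696e-02  7.26703357e+01] [ 8.5620111  -4.28600132 -9.65371363] [-1.0222866  -2.47167211  0.14366135]
6.3 [0.54657192 0.21190725 0.07666058] [ 1.79538786e+02 -6.29112328e-02  7.26672634e+01] [ 9.4655088  -3.91352382 -8.75182141] [-0.95149107 -2.53186639  0.06707061]
```

View pics/e.png

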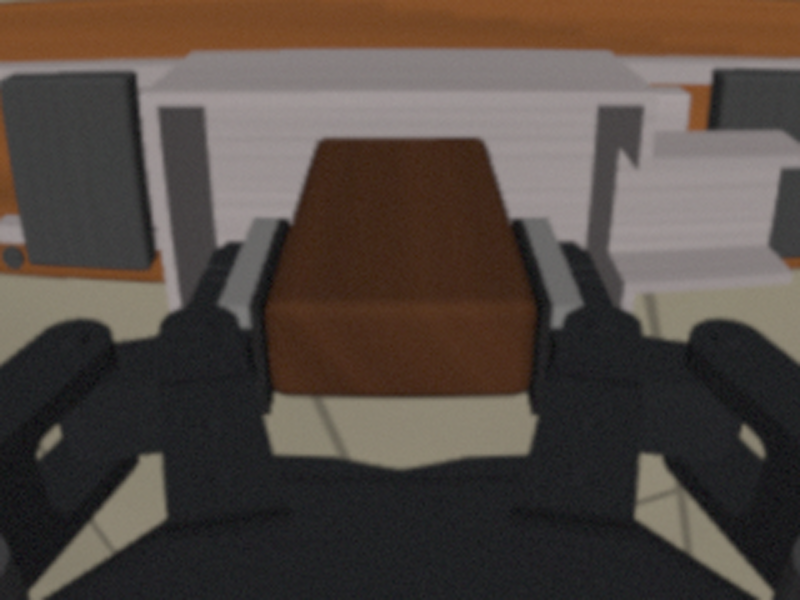

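The wrist crop shows the foot's spout-side end at about x=690 and the fast head starting at x=712, with wood between them. That end is clear of the lip, so I tip it about the sprung end.

Call:
play_rows(
  increments=[
    [[1,-0.015,0.005,0.016,-0.0095,-0.0304,0],[1,-0.0305,0.0096,0.034,-0.019,-0.0607,0],[1,-0.0385,0.012,0.043,-0.024,-0.076,0],[1,-0.0463,0.0145,0.052,-0.0285,-0.091,0],[1,-0.0545,0.017,0.06,-0.033,-0.106,0],[1,-0.0625,0.0196,0.069,-0.038,-0.1215,0],[1,-0.069,0.0217,0.076,-0.042,-0.1336,0],[1,-0.069,0.0217,0.076,-0.042,-0.1336,0]],
  ],
)

```text
time: 7.15
eef_pos: [0.5319, 0.2166, 0.0921]
ee_rot: [167.0, -0.0, 72.7]
wrist_force: [11.3, -4.3, -11.2]
finger_gap: 0.519
```

```bash
python3 - <<'E'
from h import *
s,p,d,i=snap('wrist'); print(s['time'],s['eef_pos'],s['ee_rot'],s['wrist_force'],s['moment'],s['finger_gap'])
m=R.from_euler('xyz',s['ee_rot'],degrees=True).as_matrix();print('tool y',m[:,1],'z',m[:,2])
_,q,_,_=snap('side')
a=cv2.resize(p[160:400,160:480],(400,300)); b=cv2.resize(q[110:210,270:403],(400,300),interpolation=cv2.INTER_CUBIC)
cv2.imwrite('pics/f.png',np.hstack([a,b]))
E
```

```text
7.15 [0.53186326 0.21662592 0.09212189] [ 1.67010722e+02 -3.35649028e-02  7.27154768e+01] [ 11.31773582  -4.290909   -11.22640991] [-1.053812   -2.36333888  0.02523251] 0.5186362897371419
tool y [ 0.93036963 -0.2896401   0.22476867] z [ 0.214788   -0.06623755 -0.97441198]
```

View pics/f.png

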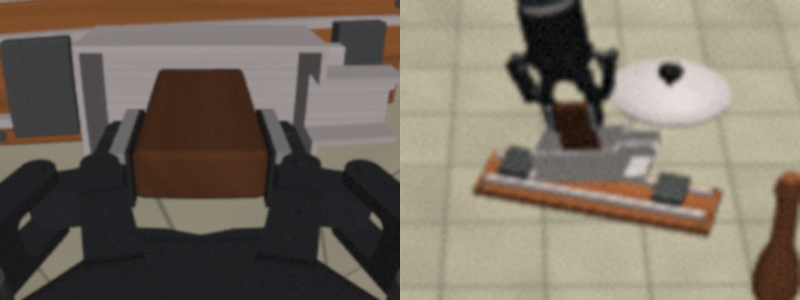

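The side view shows the spout end clearly above the fast head. I draw the trough out along its tipped axis.

Call:
play_rows(
  increments=[
    [[1,0.023,-0.0072,0.006,0,0,0],[1,0.046,-0.0145,0.0115,0,0,0],[1,0.07,-0.022,0.017,0,0,0],[1,0.093,-0.029,0.0225,0,0,0],[1,0.14,-0.0435,0.034,0,0,0],[1,0.186,-0.058,0.045,0,0,0],[1,0.232,-0.072,0.056,0,0,0],[1,0.28,-0.087,0.07,0,0,0],[1,0.28,-0.087,0.07,0,0,0]],
  ],
)

```text
time: 8.15
eef_pos: [0.5887, 0.1995, 0.1078]
ee_rot: [167.1, -0.1, 72.6]
wrist_force: [0.4, -0.2, -3.2]
finger_gap: 0.519
```

Freed: the wrist now carries only about 3 N of weight. I lift, level, and take a look to measure how the trough sits in the fingers.

Call:
play_rows(
  increments=[
    [[1,0.05,-0.015,0.15,0,0,0],[1,0.05,-0.015,0.3,0,0,0],[1,0,0,0.45,0,0,0],[1,-0.1,-0.1,0.45,0.021,0.067,0],[1,-0.2,-0.3,0.45,0.042,0.136,0],[1,-0.3,-0.5,0.45,0.042,0.136,0],[1,-0.35,-0.7,0.45,0.042,0.136,0],[1,-0.35,-0.7,0.45,0.042,0.136,0]],
  ],
)

```text
time: 8.95
eef_pos: [0.5152, 0.056, 0.1959]
ee_rot: [-179.9, 0.1, 72.4]
wrist_force: [-0.4, 0.5, -3.6]
finger_gap: 0.519
```

```bash
python3 - <<'E'
from h import *
s=manip.observe(); print(s['time'],s['eef_pos'],s['ee_rot'],s['wrist_force'],s['joints'])
m=R.from_euler('xyz',s['ee_rot'],degrees=True).as_matrix();print('tool y',m[:,1],'z',m[:,2])
s,p,d,i=snap('top'); P=cloud(d,i)
roi=np.zeros((400,640),bool);roi[150:260,340:430]=1
q=P[roi&(abs(P[...,2]-.025)<.012)]; print('plate',cv2.minEnclosingCircle(q[:,:2].astype(np.float32)))
_,q,_,_=snap('side')
w=snap('wrist')[1]
cv2.imwrite('pics/g.png',np.hstack([q[60:360,200:600],cv2.resize(w[160:400,160:480],(400,300))]))
E
```

```text
8.95 [0.51519547 0.05598691 0.19589561] [-1.79899601e+02  1.45240027e-01  7.23619529e+01] [-0.35925458  0.45088523 -3.55223493] [ -6.28556019  -1.63463242 110.10952875  -0.12920337  71.65217214
  11.39342148]
tool y [ 0.95298686 -0.30300656 -0.00175229] z [-0.00243801 -0.00188479 -0.99999525]
plate ((0.5764971971511841, -0.29022932052612305), 0.16142301261425018)
```

View pics/g.png

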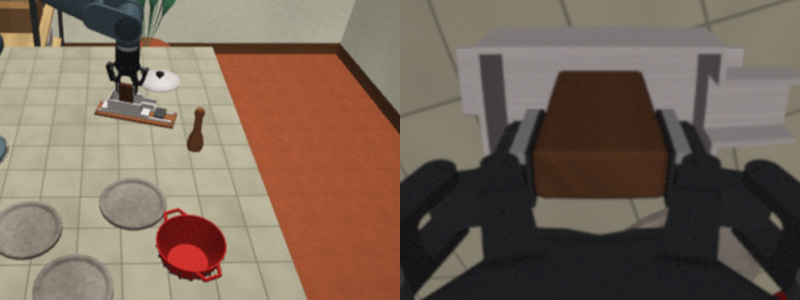

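The trough hangs level in the fingers, clear of everything. I turn it to heading −90°, aim for x = 0.529, y = −0.029 (25 mm spout-to-rim gap) and lower to just above the bench.

Call:
play_rows(
  increments=[
    [[1,0.01,-0.05,0,0,0,-0.09],[1,0.02,-0.1,0,0,0,-0.18],[1,0.03,-0.15,0,0,0,-0.27],[1,0.04,-0.2,0,0,0,-0.36],[1,0.05,-0.25,0,0,0,-0.45],[1,0.06,-0.3,-0.08,0,0,-0.54],[1,0.069,-0.35,-0.16,0,0,-0.63],[1,0.069,-0.425,-0.25,0,0,-0.72],[1,0.069,-0.425,-0.35,0,0,-0.804],[1,0.069,-0.425,-0.48,0,0,-0.804]],
  ],
)

```text
time: 10.1
eef_pos: [0.5312, -0.0247, 0.0995]
ee_rot: [-179.8, -0.1, 0.2]
wrist_force: [0.9, 0.4, -4.4]
finger_gap: 0.517
```

Call:
play_rows(
  increments=[
    [[1,0,0,-0.08,0,0,0],[1,0,0,-0.12,0,0,0],[1,0,0,-0.12,0,0,0]],
  ],
)

```text
time: 10.4
eef_pos: [0.5292, -0.0243, 0.0741]
ee_rot: [-179.8, 0.2, 0.4]
wrist_force: [0.7, -0.1, -3.9]
finger_gap: 0.516
```

```bash
python3 - <<'E'
from h import *
s,p,d,i=snap('wrist'); print(s['time'],s['eef_pos'],s['ee_rot'],s['wrist_force'])
m=R.from_euler('xyz',s['ee_rot'],degrees=True).as_matrix();print('tool y',m[:,1])
P=cloud(d,i,s); q=P[(abs(P[...,2]-.025)<.012)&(abs(P[...,0]-.529)<.12)&(abs(P[...,1]+.251)<.12)]
print(len(q),cv2.minEnclosingCircle(q[:,:2].astype(np.float32)) if len(q) else 0)
s,p,d,i=snap('top'); P=cloud(d,i)
q=P[(abs(P[...,2]-.025)<.012)&(abs(P[...,0]-.529)<.12)&(abs(P[...,1]+.251)<.115)&(P[...,1]<-.145)]
print('plate',len(q),cv2.minEnclosingCircle(q[:,:2].astype(np.float32)))
cv2.imwrite('pics/h.png',cv2.resize(p[120:300,200:500],(750,450)))
E
```

```text
10.4 [ 0.52917969 -0.02425934  0.07405691] [-1.79761390e+02  1.68443409e-01  3.70002615e-01] [ 0.7191949  -0.11138305 -3.94134366]
tool y [ 0.00644542 -0.99997056 -0.0041645 ]
24565 ((0.5284491181373596, -0.2512437701225281), 0.10120971500873566)
plate 2767 ((0.5291039943695068, -0.2513863146305084), 0.10090535879135132)
```

View pics/h.png

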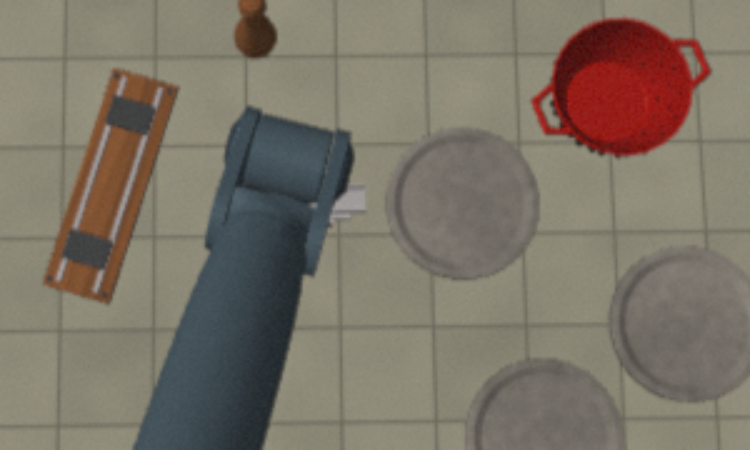

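The top view shows the spout at (350,200) pointing at the plate centre (463,203), about 30 mm short of the rim. I lower slowly to contact.

Call:
play_rows(
  increments=[
    [[1,0,0,-0.015,0,0,0],[1,0,0,-0.025,0,0,0],[1,0,0,-0.035,0,0,0],[1,0,0,-0.043,0,0,0],[1,0,0,-0.05,0,0,0],[1,0,0,-0.05,0,0,0],[1,0,0,-0.05,0,0,0]],
  ],
)

```text
time: 11.2
eef_pos: [0.5295, -0.0253, 0.0649]
ee_rot: [-179.8, 0.1, 0.3]
wrist_force: [1.3, 0.5, -3.7]
finger_gap: 0.52
```

Call:
play_rows(
  increments=[
    [[1,0,0,-0.005,0,0,0],[1,0,0,-0.01,0,0,0],[1,0,0,-0.01,0,0,0],[1,0,0,-0.01,0,0,0]],
  ],
)

```text
time: 11.6
eef_pos: [0.5297, -0.0252, 0.0634]
ee_rot: [-179.8, 0.0, 0.3]
wrist_force: [-1.7, 1.6, 2.2]
finger_gap: 0.52
```

The trough is on the bench: the force changed from −3.7 to +2.2 N. I release gently.

Call:
play_rows(
  increments=[
    [[0.1,0,0,0,0,0,0],[-0.1,0,0,0,0,0,0],[-0.2,0,0,0,0,0,0],[-0.4,0,0,0,0,0,0],[-0.7,0,0,0,0,0,0],[-1,0,0,0,0,0,0],[-1,0,0,0,0,0,0],[-1,0,0,0,0,0,0],[-1,0,0,0,0,0,0]],
  ],
  squeeze=20,
)

```text
time: 12.5
eef_pos: [0.5295, -0.0253, 0.0629]
ee_rot: [-179.8, 0.1, 0.3]
wrist_force: [0.2, -0.9, -0.4]
finger_gap: 1.002
```

Call:
play_rows(
  increments=[
    [[-1,0,0,0.05,0,0,0],[-1,0,0,0.12,0,0,0],[-1,0,0,0.25,0,0,0],[-1,0,0,0.45,0,0,0],[-1,0,0,0.7,0,0,0],[-1,0,0,0.8,0,0,0],[-1,-0.25,0.25,0.8,0,0,0],[-1,-0.45,0.45,0.8,0,0,0],[-1,-0.65,0.65,0.8,0,0,0],[-1,-0.7,0.8,0.8,0,0,0]],
  ],
)

```text
time: 13.5
eef_pos: [0.3953, 0.1238, 0.2242]
ee_rot: [-179.8, -0.1, 0.2]
wrist_force: [1.1, 0.9, 0.6]
finger_gap: 0.998
```

```bash
python3 - <<'E'
from h import *
s,p,d,i=snap('top'); print(s['time'],s['eef_pos'],s['wrist_force']); P=cloud(d,i)
b=(abs(P[...,0]-.53)<.06)&(abs(P[...,1]+.03)<.12)
for lo,hi in((.085,.115),(.03,.06)):
    q=P[b&(P[...,2]>lo)&(P[...,2]<hi)]; print(lo,len(q),cv2.minAreaRect(q[:,:2].astype(np.float32)) if len(q)>5 else 0, q[:,:2].min(0) if len(q) else 0)
q=P[(abs(P[...,2]-.025)<.012)&(abs(P[...,0]-.529)<.12)&(abs(P[...,1]+.251)<.115)&(P[...,1]<-.145)]
print('plate',cv2.minEnclosingCircle(q[:,:2].astype(np.float32)))
for n,c in dict(lid=(.662,.44),pestle=(.767,.016),col=(.682,-.468)).items():
    old=cloud(np.load('top0.npz')['d'],i) if 0 else None
cv2.imwrite('pics/i.png',cv2.resize(p[100:320,120:520],(800,440)))
E
```

```text
13.5 [0.39527952 0.12384531 0.22417501] [1.08567415 0.92417416 0.55750167]
0.085 95 ((0.5271055102348328, -0.026709754019975662), (0.01915142498910427, 0.040763210505247116), 1.8775051832199097) [ 0.51727342 -0.04687514]
0.03 341 ((0.5286858081817627, -0.0487230122089386), (0.14944083988666534, 0.06535203009843826), 89.90499877929688) [ 0.49602828 -0.12341943]
plate ((0.5288189649581909, -0.25130245089530945), 0.10059737414121628)
```

View pics/i.png

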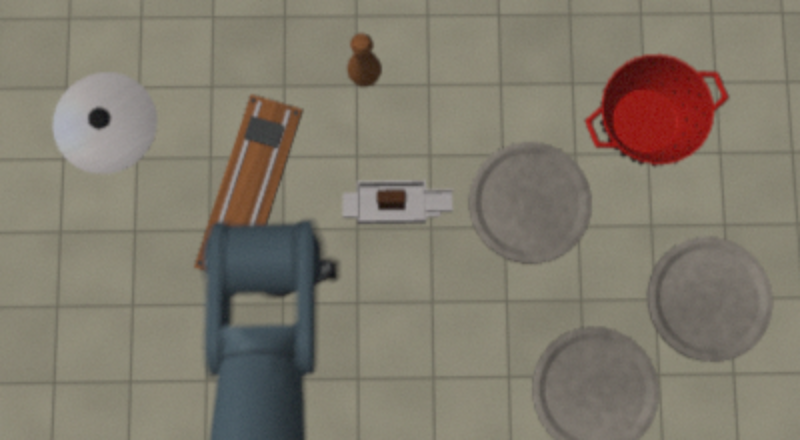

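The picture shows the trough upright, with its spout tip at (452,202) pointing at the plate's centre (530,203) and a gap of about 28 mm. The plate, pestle, lid and colander have not moved, so I hand the job in.

```bash
python3 -c "
from bench import manip
print(manip.job_done())"
```

```text
the job is handed in; nothing more can be done
None
```

The trough is out of the rail and standing upright on the bench, with its spout pointing at the plate. I handed the job in at about 13.6 s of the 51 s allowed.

- **Which stop gives:** the far stop was fast, pushing back with about 22 N after less than 4 mm of travel. The near one was sprung and gave way at about 6 to 10 N.
- **Unclipping:** I pushed the trough about 11 mm into the near stop, going by the spring force. I then tipped the spout end up about 13° over the fast head and drew it out along its tipped length.
- **Placing:** I lowered it slowly until the wrist force showed contact with the bench, then let go and backed away.
- **Last checks (top camera):**
  - The spout tip is about 28 mm from the plate's rim.
  - The trough's axis passes within a few millimetres of the plate's middle.
  - The plate's measured position is unchanged to within 1 mm.
  - By eye, the pestle, lid and colander are where they were; I did not measure them again.
- **Disagreements:** one mid-task plate fit was off because the arm and the trough were in the mask, and two later fits matched the first measurement. No other check failed.

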